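Put the pattern weights away in the drop-front locker

TASK

Put the pattern weights away: pull the locker's front flap right down flat, stand all the weights upright side by side with a broad face close against the flap's edge, and only when all stand there tip each one over the edge onto the flap by pushing it high up. Slide every weight all the way into the locker, lying flat, and push the flap fully shut; leave the thread cone, pin bowl and glue bottle where they are.

Things in the scene. Friction and masses are not known exactly. Their poses are not given: they have to be found in the camera images.
- weight1: pattern weight, all alike: hardwood block on a 24 mm steel foot, brown leather band between; 44 thick (its x) x 54 wide (its y) x 84 tall (its z), flat-sided, 0.3 to 0.5 kg, centre of mass 36 above the foot; starts standing on its steel foot. Origin at the centre of the foot's underside, z along the block to its wooden end. Absent in some starts
- weight2: pattern weight, all alike: hardwood block on a 24 mm steel foot, brown leather band between; 44 thick (its x) x 54 wide (its y) x 84 tall (its z), flat-sided, 0.3 to 0.5 kg, centre of mass 36 above the foot; starts standing on its steel foot. Origin at the centre of the foot's underside, z along the block to its wooden end. Absent in some starts
- weight3: pattern weight, all alike: hardwood block on a 24 mm steel foot, brown leather band between; 44 thick (its x) x 54 wide (its y) x 84 tall (its z), flat-sided, 0.3 to 0.5 kg, centre of mass 36 above the foot; starts standing on its steel foot. Origin at the centre of the foot's underside, z along the block to its wooden end. Absent in some starts
- weight1_mid (a point): middle of weight1, 42 mm along its z from its origin
- weight2_mid (a point): middle of weight2, 42 mm along its z from its origin
- weight3_mid (a point): middle of weight3, 42 mm along its z from its origin
- locker: low plywood storage case fixed to the bench, open at the front. Origin on the bench (z = 0) under the hinge line, mid-front; x points into the case, y along its front, z up. 290 wide outside, 274 between its 8 mm side walls (to z = 68), back wall at x = 130, clear plastic roof from x = 30 to 130, z = 62 to 66 mm
- inner (a point): middle of the locker's inner floor (z = 11 mm; the floor runs from x = 11 to 130 of the locker), 51 below the roof. A weight fits in only lying on its broad (54 mm) face, 44 high, pushed in along the locker's x
- flap (a joint): the locker's bottom-hinged plywood front, 10 thick, 290 wide, 104 from hinge to free edge, turning on the line x = 0, z = 2 mm of the locker. 0 = shut (fills x = 0 to 10; rises 40 above the roof, so it can be hooked or pinched there), 1.57 = flat on the bench, inner face up at z = 12. Stiff hinge (0.14 N m, 2 to 3 N at the edge), stays where left; may start ajar
- edge (a point): fixed point on the bench below the middle of where the flap's free edge lies when it is right down (104 mm in front of the hinge line); axes as the locker's. That edge is a step 12 high (10 thick over a 2 mm gap): the low stop
- knob (a point): middle of the brass peg on the flap's inner face: 14 diameter, 28 long, square to the face, 90 from the hinge line, 118 mm to the locker's +y side of its middle; stands up when the flap is down (top at z = 40), points over the roof when shut
- cone: thread cone, 68 diameter, 115 high, bystander; origin under its middle
- pins: steel pin bowl, 90 diameter, 35 high, bystander; origin under its middle
- glue: glue bottle, 56 diameter, 110 high, bystander; origin under its middle
There are look-alikes about, which are no part of the job. Leave any red look-alike of the weight3 alone.

How it is judged:
On the way, in this order (a step that is already met when the one before it is completed fails the run):
1. the flap is right down (value of joint flap above 1.5 rad), for 0.2 s.
2. all weights stand upright on the bench, foot within about 15 mm of the lowered flap's edge, broad face to it (angle between each of weight1, weight2, weight3's own z axis and vertical below 0.15 rad and height (world z) of each of weight1, weight2, weight3 below 0.008 m and angle between the x axis of each of weight1, weight2, weight3 and the x axis of edge, either way round below 0.3 rad and x of weight1 in the frame of edge between -0.038 and 0 m and y of weight1 in the frame of edge between -0.14 and 0.14 m and x of weight2 in the frame of edge between -0.038 and 0 m and y of weight2 in the frame of edge between -0.14 and 0.14 m and x of weight3 in the frame of edge between -0.038 and 0 m and y of weight3 in the frame of edge between -0.14 and 0.14 m and value of joint flap above 1.5 rad), for 0.2 s.
3. all weights lie on the flap or in the locker, middle past the flap's edge (angle between weight1's own z axis and vertical between 1.4 and 1.75 rad and x of each of weight1_mid, weight2_mid, weight3_mid in the frame of edge above 0 m and height (world z) of weight1_mid between 0.028 and 0.046 m and y of weight1_mid in the frame of edge between -0.14 and 0.14 m and angle between weight2's own z axis and vertical between 1.4 and 1.75 rad and height (world z) of weight2_mid between 0.028 and 0.046 m and y of weight2_mid in the frame of edge between -0.14 and 0.14 m and angle between weight3's own z axis and vertical between 1.4 and 1.75 rad and height (world z) of weight3_mid between 0.028 and 0.046 m and y of weight3_mid in the frame of edge between -0.14 and 0.14 m and value of joint flap above 1.5 rad), for 0.2 s.
At the end, for the whole second after the job is handed in: every weight present lies flat (within 0.17 rad) at rest wholly inside the locker, its middle 45 to 100 mm behind the hinge line, and the flap is shut to within 0.1 rad; bystanders upright and within 30 mm of their start (angle between weight1's own z axis and vertical between 1.4 and 1.75 rad and x of weight1_mid in the frame of locker between 0.045 and 0.1 m and y of weight1_mid in the frame of locker between -0.13 and 0.13 m and height (world z) of each of weight1_mid, weight2_mid, weight3_mid below 0.05 m and linear speed of each of weight1, weight2, weight3 below 0.02 m/s and angle between weight2's own z axis and vertical between 1.4 and 1.75 rad and x of weight2_mid in the frame of locker between 0.045 and 0.1 m and y of weight2_mid in the frame of locker between -0.13 and 0.13 m and angle between weight3's own z axis and vertical between 1.4 and 1.75 rad and x of weight3_mid in the frame of locker between 0.045 and 0.1 m and y of weight3_mid in the frame of locker between -0.13 and 0.13 m and value of joint flap below 0.1 rad and angle between each of cone, pins, glue's own z axis and vertical below 0.2 rad); the robot touches nothing.
It fails at once if the thread cone is moved more than 30 mm (distance of cone from where it was at the start of the episode above 0.03 m).
It fails at once if the pin bowl is moved more than 30 mm (distance of pins from where it was at the start of the episode above 0.03 m).
It fails at once if the glue bottle is moved more than 30 mm (distance of glue from where it was at the start of the episode above 0.03 m).
Of weight1, weight2, weight3 only 2 to 3 are there at a start; the rules pass over those that are not, and their reading is None.
At some moment in a run one of weight1, weight2, weight3 may be knocked a few centimetres aside while the robot is not near it.
Once in a run the grip may slacken for a moment while it holds something.
It also fails if it takes over 210 s, if anything falls off the work surface, if the arm or the gripper's body presses on something with over 40 N, if the wrist force passes 120 N, or if a joint passes its speed limit or range.

ROBOT

A 7-joint arm with a two-finger parallel gripper is mounted at the origin on the work surface. World frame = base frame: x ahead of the robot, y to its left, z up, the work surface at z = 0. Lengths are in m, angles in rad, forces in N, time in s.
With the tool pointing down it reaches from about 0.35 to 0.9 m from the base axis. Payload 8.1 kg.
Tool frame: the origin (TCP) lies where the fingers leave the gripper's body, on its centre line; the fingertips stand 66 mm ahead of it and the grasp point (between the pads) lies 47 mm ahead of it (arm.tip_reach is the distance from the TCP to the fingertips, in m); z points along the fingers, y is the direction in which the jaws open and shut (so a half turn about z gives the same grasp; the last joint's range is limited). The gripper opens to 92 mm and grips with 3 to 60 N. Pads are 19 mm wide; open, the fingers measure 130 mm over their backs; the gripper's body (75 mm by 190 mm) begins 47 mm behind the grasp point.
Start: joints at [-0.103, 0.434, 0.025, 1.573, -0.012, 1.134, -0.075], TCP at [0.625, -0, 0.292] pointing down, gripper open.
Joint ranges: [-2.62, 2.62], [-0.44, 2.09], [-1.27, 1.32], [0.08, 2.57], [-1.32, 4.46], [0.12, 2], [-2.74, 2.74]. Speed limits (rad/s): [2.22, 2.22, 3.01, 3.01, 3.14, 3.14, 3.14].

INTERFACE

Orientations are given as a rotation vector (axis times angle).
In Python, from cell import arm gives the robot as it stands.
- The arm moves only by the tool carry_out, never from a script. Its argument "plan" is a list of rows, each a list of 5 numbers: the shift along the world's x, y, z in cm, then the turn about the world's z in rad, then the finger opening in cm, from 0 to 9.18. In form: [[tx, ty, tz, spin, fingers], ...]. A call has 1 to 20 rows; each row is the pose to reach, as a shift and turn from the pose measured when the call began; what a row does not reach only later rows make up. A row lasts 1/10 s, in which the tool goes at most 50 mm and 8.59 degrees, less where a joint would pass 70% of its speed; a pose out of reach is approached as far as the arm can. A call with a gripper value outside its range is refused whole. The fingers move at their own pace and stop on an object; "squeeze" is the grip in N (left out, the last holds). Time passes only in rows, so rows that repeat a pose let the fingers close. It gives the time, the measured TCP pose, the force and the opening at its end, in the units of the state.
- arm.observe(): the state, without advancing time (a new reading comes with each control period).
- arm.get_image(name): name is "scene" or "side" or "wrist"; returns (picture, depth): 384x512x3 uint8, red, green, blue; 384x512 float32, m along the optical axis (not along the pixel's ray), 0 where there is no reading.
- arm.get_calibration(name): a dict with "intrinsics" (3x3 intrinsics, pixels), "D" ([k1, k2, p1, p2, k3] as OpenCV has them; the pictures are not rectified), "rvec" (rotation vector, rad) and "tvec" (3), from world to camera coordinates, as OpenCV has them; the wrist camera has in their place "tool_from_camera" (4x4, takes a point from camera to tool coordinates, whose origin is the TCP and whose axes are the flange's). Camera axes: x right, y down, z forward; pixel columns grow to the right and rows downward; lengths in m; the calibration is good to about 2 mm. A picture is of the moment at which its call begins: read the wrist's pose just before it. get_calibration takes no time and is no camera call.
- arm.sign_off(): hands the job in, once; it reports no verdict.
The state is a dict: "clock": time; "joints": joint angles; "dq": joint speeds; "joint_efforts": joint torques, N m; "position": TCP position; "ee_rot": TCP orientation; "force": force on the tool from outside, world axes, zero at the start; "ft_torque": the same for the moment, N m; "width": opening from 0.0 (shut) to 1.0 (fully open).
Only numpy, scipy, OpenCV 4.12 (cv2) and the standard library are available. Lean on these libraries where they do the work, as an engineer would, in place of code of your own. Each camera call takes 0.05 s, during which the arm holds its last target. There are 200 camera calls.

## Working session

There is one attempt and no reset: what is moved stays moved. The work goes in short steps, Python scripts to look and compute and a tool call to move; the robot and the scene stay as the last step left them, time stands still between calls to the robot, and variables do not carry over. Pictures are saved under pics/ and viewed, about 12 in all and at most 16, crops included, and the job is handed in when it is done.

Besides the shell and the picture viewer there is one more tool, called after "Request:" as name(argument=value, ...) on one line, values as JSON. carry_out: Moves the arm, as the interface text tells. Its arguments: {"type":"object","properties":{"plan":{"type":"array"},"squeeze":{"type":"number"}},"required":["plan"]}

```bash
ls; mkdir -p pics
cat > h.py <<'E'
import numpy as np, cv2
from cell import arm
def cal(n):
    c=arm.get_calibration(n); K=np.array(c["intrinsics"],float); D=np.array(c["D"],float)
    if n=="wrist":
        s=arm.observe(); R=cv2.Rodrigues(np.array(s["ee_rot"],float))[0]; T=np.eye(4); T[:3,:3]=R; T[:3,3]=s["position"]
        T=T@np.array(c["tool_from_camera"]); return K,D,T[:3,:3],T[:3,3]
    R=cv2.Rodrigues(np.array(c["rvec"],float))[0]; t=np.array(c["tvec"],float).ravel()
    return K,D,R.T,-R.T@t
def rays(cl,uv):
    K,D,R,o=cl; p=cv2.undistortPoints(np.array(uv,float).reshape(-1,1,2),K,D).reshape(-1,2)
    return o,(R@np.c_[p,np.ones(len(p))].T).T
def plane(cl,uv,z):
    o,d=rays(cl,uv); return o+d*((z-o[2])/d[:,2])[:,None]
def cloud(cl,dep):
    v,u=np.mgrid[0:dep.shape[0],0:dep.shape[1]]; o,d=rays(cl,np.c_[u.ravel(),v.ravel()])
    return (o+d*dep.reshape(-1,1)).reshape(*dep.shape,3)
def proj(cl,P):
    K,D,R,o=cl; rv=cv2.Rodrigues(R.T)[0]; return cv2.projectPoints(np.array(P,float).reshape(-1,1,3),rv,-R.T@o,K,D)[0].reshape(-1,2)
def snap(n,f=None):
    cl=cal(n); im,d=arm.get_image(n)
    if f: cv2.imwrite(f"pics/{f}.png",im[:,:,::-1]); np.savez(f"pics/{f}.npz",im=im,d=d)
    return cl,im,d
E
python3 - <<'E'
from h import *
print(arm.observe())
for n in("scene","side"):
    cl,im,d=snap(n,n+"0"); print(n,cl[3],cl[2][:,2],(d>0).mean())
a=cv2.imread("pics/scene0.png");b=cv2.imread("pics/side0.png")
snap("wrist","wrist0")
E
```

```text
pics
{'clock': 0.0, 'joints': array([-0.10255605,  0.4352275 ,  0.02497552,  1.57409245, -0.01162368,
        1.13398793, -0.07509156]), 'dq': array([ 0.00063989, -0.0012221 ,  0.00124336,  0.00054888,  0.00062487,
        0.00127301,  0.00285972]), 'joint_efforts': array([ 3.89017032e-04, -6.67853522e+01,  9.84863900e-01, -3.14464223e+01,
       -6.05165795e-02,  4.27553023e-02,  1.12382318e-04]), 'position': array([ 6.24595229e-01, -7.00290905e-05,  2.91443900e-01]), 'ee_rot': array([-2.22085022e+00, -2.22058905e+00,  1.87382910e-03]), 'force': array([-0.455955  ,  0.77200858, -0.54370953]), 'ft_torque': array([-0.01239187,  0.05562265, -0.0256891 ]), 'width': 0.9970258945664763}
scene [ 1.13705523 -0.94496715  1.22870893] [-0.36633187  0.59485904 -0.7155024 ] 0.9958852132161459
side [0.47399377 0.83256156 0.65578293] [ 0.09289732 -0.82101025 -0.56330477] 0.9958546956380209
```

View pics/scene0.png

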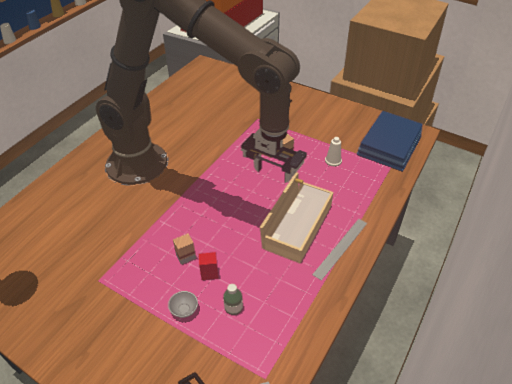

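View pics/side0.png

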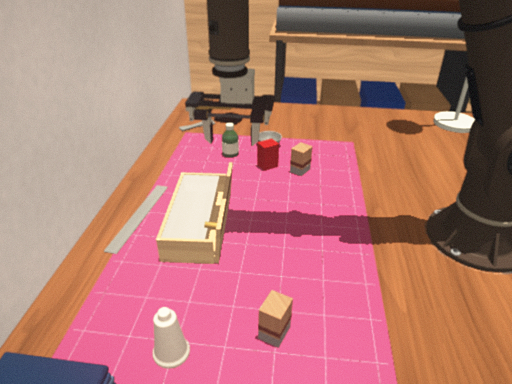

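The scene view shows weights at about (184,250) and (287,140, behind the gripper), with the red look-alike at (208,265). The bowl is at (183,306), the glue at (233,298) and the cone at (334,152). The locker is at (297,218) with its flap on the robot side. The side view shows the weights at (275,318) and (301,158), and the flap at (218,220).

```bash
cat > td.py <<'E'
from h import *
def topdown(names,out,x0=.3,x1=.95,y0=-.5,y1=.45,s=800):
    W=int((y1-y0)*s);H=int((x1-x0)*s); img=np.zeros((H,W,3),np.uint8); hz=np.full((H,W),-1.)
    for n,f in names:
        z=np.load(f"pics/{f}.npz"); P=cloud(cal(n),z["d"]).reshape(-1,3); C=z["im"].reshape(-1,3)[:,::-1]
        ok=(z["d"].ravel()>0)&(P[:,2]<.135)&(P[:,2]>-.02); P=P[ok];C=C[ok]
        o=np.argsort(P[:,2]);P=P[o];C=C[o]
        r=((x1-P[:,0])*s).astype(int);c=((y1-P[:,1])*s).astype(int); m=(r>=1)&(r<H-1)&(c>=1)&(c<W-1)
        for ri,ci,zz,cc in zip(r[m],c[m],P[m,2],C[m]):
            b=hz[ri-1:ri+2,ci-1:ci+2]; k=b<zz; b[k]=zz; img[ri-1:ri+2,ci-1:ci+2][k]=cc
    for g in np.arange(np.ceil(x0*10)/10,x1,.1): cv2.putText(img,f"{g:.1f}",(0,int((x1-g)*s)),0,.4,(255,255,255)); cv2.line(img,(0,int((x1-g)*s)),(W,int((x1-g)*s)),(255,255,0),1)
    for g in np.arange(np.ceil(y0*10)/10,y1,.1): cv2.putText(img,f"{g:.1f}",(int((y1-g)*s),10),0,.4,(255,255,255)); cv2.line(img,(int((y1-g)*s),0),(int((y1-g)*s),H),(255,255,0),1)
    cv2.imwrite(f"pics/{out}.png",img)
if __name__=="__main__": topdown([("scene","scene0"),("side","side0")],"top0")
E
python3 td.py
```

```text
(no output)
```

View pics/top0.png

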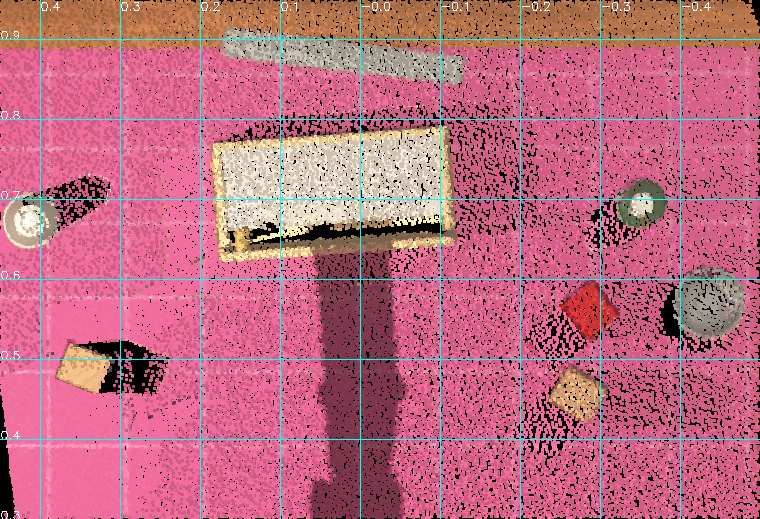

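View pics/wrist0.png

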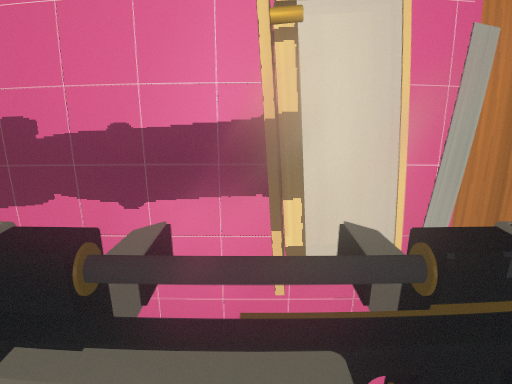

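Two weights are present: A at about (0.49, 0.35) and B at about (0.456, -0.27), with the red look-alike beside B. The locker lies ahead, turned by a few degrees.

```bash
cat > meas.py <<'E'
from h import *
def pts(f,n):
    z=np.load(f"pics/{f}.npz"); P=cloud(cal(n),z["d"]); return P.reshape(-1,3)[z["d"].ravel()>0], z["im"].reshape(-1,3)[z["d"].ravel()>0]
def box(P,xr,yr,zr): return (P[:,0]>xr[0])&(P[:,0]<xr[1])&(P[:,1]>yr[0])&(P[:,1]<yr[1])&(P[:,2]>zr[0])&(P[:,2]<zr[1])
def weight_top(P,xr,yr,z=(.078,.09)):
    Q=P[box(P,xr,yr,z)]
    r=cv2.minAreaRect((Q[:,:2]*1000).astype(np.float32)); return len(Q),Q[:,2].mean().round(4),[np.round(q,1) for q in r]
E
python3 - <<'E'
from meas import *
for n in("scene","side"):
    P,C=pts(n+"0",n); print(n)
    for nm,xr,yr in(("A",(.43,.56),(.27,.42)),("B",(.40,.51),(-.33,-.2)),("red",(.51,.61),(-.34,-.22))): print(nm,weight_top(P,xr,yr) if box(P,xr,yr,(.078,.09)).sum()>5 else None)
    for nm,xr,yr,zr in(("wall",(.6,.85),(-.15,.22),(.061,.072)),("flaptop",(.58,.72),(-.15,.22),(.095,.12))):
        Q=P[box(P,xr,yr,zr)]; r=cv2.minAreaRect((Q[:,:2]*1000).astype(np.float32)); print(nm,len(Q),r,cv2.boxPoints(r).round(0).tolist())
        if nm=="flaptop": print(Q[:,2].max(), np.polyfit(Q[:,1],Q[:,0],1))
    for nm,xr,yr,z in(("cone",(.62,.74),(.35,.47),(.1,.12)),("pins",(.5,.65),(-.5,-.36),(.028,.04)),("glue",(.63,.76),(-.42,-.28),(.09,.115))):
        Q=P[box(P,xr,yr,z)]; print(nm,len(Q),Q.min(0).round(3),Q.max(0).round(3)) if len(Q) else 0
E
```

```text
scene
A (66, np.float64(0.0843), [array([491.8, 341.8]), array([55.5, 39.7]), np.float64(69.8)])
B (200, np.float64(0.0843), [array([ 457.7, -274.3]), array([55.1, 49.6]), np.float64(58.2)])
red (215, np.float64(0.0841), [array([ 563.1, -288.1]), array([52.8, 50.2]), np.float64(35.8)])
wall 2143 ((712.7566528320312, 33.57728576660156), (143.49343872070312, 300.11737060546875), 2.671299934387207) [[634.0, 180.0], [648.0, -120.0], [791.0, -113.0], [777.0, 187.0]]
flaptop 311 ((644.902099609375, 27.383567810058594), (292.7818603515625, 40.80867004394531), 89.73735046386719) [[624.0, -119.0], [665.0, -119.0], [666.0, 174.0], [625.0, 174.0]]
0.1124944826126073 [-0.04526087  0.64341517]
cone 53 [0.658 0.388 0.1  ] [0.691 0.426 0.118]
pins 172 [ 0.525 -0.479  0.028] [ 0.616 -0.392  0.04 ]
glue 94 [ 0.684 -0.366  0.09 ] [ 0.713 -0.34   0.115]
side
A (623, np.float64(0.0829), [array([488.6, 345.3]), array([57.3, 44.8]), np.float64(69.1)])
B (149, np.float64(0.0832), [array([ 455. , -271.7]), array([59.2, 45.5]), np.float64(60.2)])
red (144, np.float64(0.083), [array([ 560.6, -286.8]), array([56.4, 47.2]), np.float64(36.8)])
wall 3163 ((708.00732421875, 35.03486633300781), (144.64703369140625, 296.4405517578125), 4.066186904907227) [[625.0, 178.0], [646.0, -118.0], [791.0, -108.0], [770.0, 188.0]]
flaptop 379 ((651.6953735351562, 29.94860076904297), (38.10627746582031, 292.55096435546875), 3.6202328205108643) [[623.0, 175.0], [642.0, -117.0], [680.0, -115.0], [661.0, 177.0]]
0.1078362327776401 [-0.03574835  0.64046992]
cone 273 [0.656 0.396 0.1  ] [0.691 0.43  0.117]
pins 70 [ 0.526 -0.48   0.028] [ 0.605 -0.398  0.036]
glue 61 [ 0.68  -0.363  0.09 ] [ 0.703 -0.337  0.111]
```

Run:
```python
from meas import *
for n in("scene","side"):
    P,C=pts(n+"0",n); print(n)
    W=P[box(P,(.6,.85),(-.16,.24),(.0635,.0715))]
    b=W[(W[:,0]>.75)&(W[:,1]>-.1)&(W[:,1]<.17)]; s=W[(W[:,0]>.67)&(W[:,0]<.76)]
    # back wall
    x,y=b[:,0],b[:,1]; p=np.polyfit(y,x,1)
    for _ in range(5):
        r=x-np.polyval(p,y); k=abs(r)<.007; p=np.polyfit(y[k],x[k],1)
    r=x-np.polyval(p,y); print("back",p.round(4),k.sum(),np.percentile(r[k],[2,50,98]).round(4))
    for nm,q in(("L",s[s[:,1]>.15]),("R",s[s[:,1]<-.09])):
        x,y=q[:,0],q[:,1]; p=np.polyfit(x-.7,y,1)
        for _ in range(5):
            r=y-np.polyval(p,x-.7); k=abs(r)<.007; p=np.polyfit(x[k]-.7,y[k],1)
        print(nm,p.round(4),k.sum(),np.percentile(r[k],[2,50,98]).round(4))
    # flap outer face at some heights
    F=P[box(P,(.58,.70),(-.10,.16),(.0,.125))]
    xl=(F[:,0]+.065*F[:,1])
    for a,bz in((.01,.03),(.03,.05),(.05,.07),(.075,.09),(.09,.1),(.1,.105),(.105,.12)):
        k=(F[:,2]>a)&(F[:,2]<bz); 
        if k.sum()>5: print(a,k.sum(),np.percentile(xl[k],[1,10,50,90]).round(4))
```

```text
scene
back [-0.0353  0.7657] 208 [-0.0064 -0.0001  0.0068]
L [0.0522 0.1642] 61 [-0.0063  0.0004  0.0064]
R [ 0.1282 -0.1059] 68 [-0.0068  0.0001  0.006 ]
0.01 122 [0.6488 0.6503 0.652  0.6542]
0.03 136 [0.6474 0.6486 0.6503 0.6521]
0.05 541 [0.6462 0.6482 0.682  0.6989]
0.075 112 [0.644  0.6452 0.6468 0.6488]
0.09 84 [0.6434 0.6443 0.6462 0.6575]
0.1 81 [0.6344 0.6374 0.6443 0.6588]
0.105 146 [0.6351 0.6365 0.6411 0.6458]
side
back [-0.0286  0.767 ] 357 [-0.0069  0.0002  0.0067]
L [0.0149 0.164 ] 135 [-0.0065 -0.0008  0.0067]
R [ 0.0924 -0.1031] 98 [-0.006  -0.0002  0.0064]
0.01 282 [0.641  0.6423 0.6724 0.683 ]
0.03 44 [0.6392 0.6397 0.6404 0.6414]
0.05 752 [0.6382 0.6742 0.6875 0.7011]
0.075 35 [0.6353 0.6355 0.6365 0.6378]
0.09 100 [0.6349 0.6354 0.6509 0.6684]
0.1 99 [0.6348 0.6353 0.6399 0.6607]
0.105 169 [0.6352 0.6363 0.6401 0.644 ]
```

Run:
```python
from meas import *
for n in("scene","side"):
    P,C=pts(n+"0",n); print(n)
    hsv=cv2.cvtColor(C[None],cv2.COLOR_RGB2HSV)[0]
    M=box(P,(.6,.85),(-.16,.24),(.060,.075))&(hsv[:,1]>70)&(hsv[:,0]>12)&(hsv[:,0]<35)&(hsv[:,2]>120)
    W=P[M]
    b=W[(W[:,0]+.07*W[:,1]>.765)&(W[:,1]>-.1)&(W[:,1]<.17)]; s=W[(W[:,0]>.67)&(W[:,0]<.76)]
    def fit(a,b_):
        p=np.polyfit(a,b_,1)
        for _ in range(6):
            r=b_-np.polyval(p,a); k=abs(r)<max(.005,1.5*np.median(abs(r))); p=np.polyfit(a[k],b_[k],1)
        r=b_-np.polyval(p,a); return p.round(4),k.sum(),np.percentile(r[k],[2,50,98]).round(4)
    print("back",fit(b[:,1],b[:,0]),b[:,2].mean())
    for nm,q in(("L",s[s[:,1]>.15]),("R",s[s[:,1]<-.09])): print(nm,fit(q[:,0]-.7,q[:,1]),q[:,2].mean())
a=cv2.imread("pics/scene0.png")[165:265,250:345];b=cv2.imread("pics/side0.png")[155:270,150:245]
cv2.imwrite("pics/crop1.png",np.hstack([cv2.resize(a,(400,421),interpolation=2),cv2.resize(b,(348,421),interpolation=2)]))
```

```text
scene
back (array([-0.0731,  0.7795]), np.int64(184), array([-0.0047,  0.0002,  0.0039])) 0.06819596080727137
L (array([0.0932, 0.1733]), np.int64(41), array([-0.0054, -0.0011,  0.0055])) 0.06987373891287867
R (array([ 0.0791, -0.1123]), np.int64(87), array([-0.0033, -0.0003,  0.0046])) 0.06715911072708909
side
back (array([-0.0723,  0.7782]), np.int64(193), array([-0.004 , -0.0003,  0.0042])) 0.06736318267151985
L (array([0.0716, 0.1775]), np.int64(150), array([-0.0043,  0.0003,  0.0027])) 0.06508734504036685
R (array([ 0.0212, -0.106 ]), np.int64(58), array([-0.0049,  0.0002,  0.0048])) 0.06675188575042425
```

View pics/crop1.png

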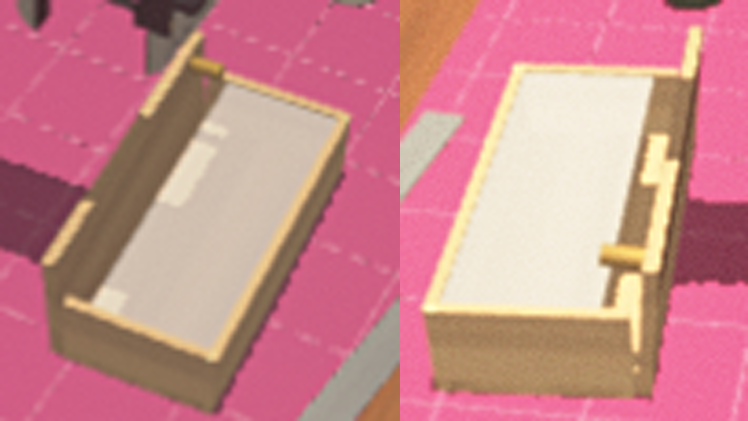

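The crop shows the flap slightly ajar with its brass knob on the +y side, and the locker empty. From the fits, the locker origin is about (0.6425, 0.029) and its yaw is about 0.0725. The flap leans about 0.08 rad towards the robot.

Request:
carry_out(plan=[[3, 1.6, 0, 0.07, 0], [5.7, 3.2, 0, 0.07, 0], [5.7, 3.2, -3, 0.07, 0], [5.7, 3.2, -6, 0.07, 0], [5.7, 3.2, -9, 0.07, 0], [5.7, 3.2, -11.5, 0.07, 0], [5.7, 3.2, -13, 0.07, 0], [5.7, 3.2, -13.9, 0.07, 0], [5.7, 3.2, -13.9, 0.07, 0], [5.7, 3.2, -13.9, 0.07, 0]], squeeze=20)

```text
clock: 1.15
position: [0.6823, 0.032, 0.1536]
ee_rot: [2.142, 2.298, 0.0]
force: [0.8, 0.2, 0.1]
width: 0.18
```

Run:
```python
from h import *
s=arm.observe(); p=s["position"]; print(s)
th=.0725; ex=np.array([np.cos(th),np.sin(th)]); O=np.array([.6425,.0288])
for f in np.r_[np.linspace(.1,1.57,17),1.6]:
    cx=-.085*np.sin(f)+.01*np.cos(f); cz=.002+.085*np.cos(f)+.01*np.sin(f)
    w=O+(cx+.019)*ex; t=np.r_[w,cz+.066]-p; print(round(f,2),(t*100).round(1).tolist())
snap("side","side1"); cv2.imwrite("pics/c2.png",cv2.resize(cv2.imread("pics/side1.png")[120:290,110:300],None,fx=3,fy=3))
```

```text
{'clock': 1.15, 'joints': array([-0.12657703,  0.65280942,  0.00241062,  1.56140866, -0.00176814,
        0.92727104, -0.05375113]), 'dq': array([-0.00110754, -0.01195975, -0.00031334, -0.00704404, -0.00101626,
       -0.00097357, -0.00151318]), 'joint_efforts': array([-2.56148831e-02, -7.72014856e+01,  9.08552427e-01, -2.70866865e+01,
       -5.30073547e-02,  3.08760954e-02,  9.25851123e-05]), 'position': array([0.68225759, 0.0319874 , 0.15358449]), 'ee_rot': array([2.14244626e+00, 2.29757759e+00, 7.73180424e-05]), 'force': array([0.80976309, 0.19946217, 0.09822336]), 'ft_torque': array([-0.03751297,  0.01811603, -0.01236722]), 'width': 0.17993282973350555}
0.1 [-1.9, -0.2, -0.0]
0.19 [-2.7, -0.2, -0.0]
0.28 [-3.5, -0.3, -0.1]
0.38 [-4.3, -0.3, -0.3]
0.47 [-5.0, -0.4, -0.5]
0.56 [-5.7, -0.4, -0.8]
0.65 [-6.4, -0.5, -1.2]
0.74 [-7.1, -0.5, -1.6]
0.84 [-7.7, -0.6, -2.1]
0.93 [-8.3, -0.6, -2.7]
1.02 [-8.8, -0.7, -3.2]
1.11 [-9.2, -0.7, -3.9]
1.2 [-9.6, -0.7, -4.6]
1.29 [-10.0, -0.8, -5.3]
1.39 [-10.2, -0.8, -6.0]
1.48 [-10.4, -0.8, -6.8]
1.57 [-10.6, -0.8, -7.6]
1.6 [-10.6, -0.8, -7.8]
```

View pics/c2.png

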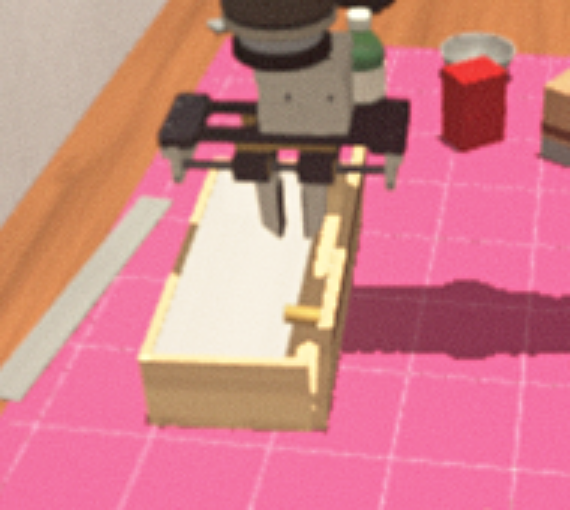

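The view shows the closed fingers behind the flap's upper edge and above the roof. Now I pull the flap down along its arc.

Request:
carry_out(plan=[[-0.5, 0, 0, 0, 0], [-1.9, -0.2, 0, 0, 0], [-2.7, -0.2, 0, 0, 0], [-3.5, -0.3, -0.1, 0, 0], [-4.3, -0.3, -0.3, 0, 0], [-5.0, -0.4, -0.5, 0, 0], [-5.7, -0.4, -0.8, 0, 0], [-6.4, -0.5, -1.2, 0, 0], [-7.1, -0.5, -1.6, 0, 0], [-7.7, -0.6, -2.1, 0, 0], [-8.3, -0.6, -2.7, 0, 0], [-8.8, -0.7, -3.2, 0, 0], [-9.2, -0.7, -3.9, 0, 0], [-9.6, -0.7, -4.6, 0, 0], [-10.0, -0.8, -5.3, 0, 0], [-10.2, -0.8, -6.0, 0, 0], [-10.4, -0.8, -6.8, 0, 0], [-10.6, -0.8, -7.5, 0, 0], [-10.6, -0.8, -7.8, 0, 0], [-10.6, -0.8, -7.8, 0, 0]])

```text
clock: 3.2
position: [0.5764, 0.0239, 0.0776]
ee_rot: [2.142, 2.297, 0.001]
force: [-8.1, -1.4, 27.0]
width: 0.008
```

Run:
```python
from h import *
s=arm.observe(); print(s["position"],s["force"])
snap("side","side2"); cv2.imwrite("pics/c3.png",cv2.resize(cv2.imread("pics/side2.png")[120:290,110:300],None,fx=3,fy=3))
```

```text
[0.57636282 0.02392664 0.07756549] [-8.1108356  -1.44685555 27.04923471]
```

View pics/c3.png

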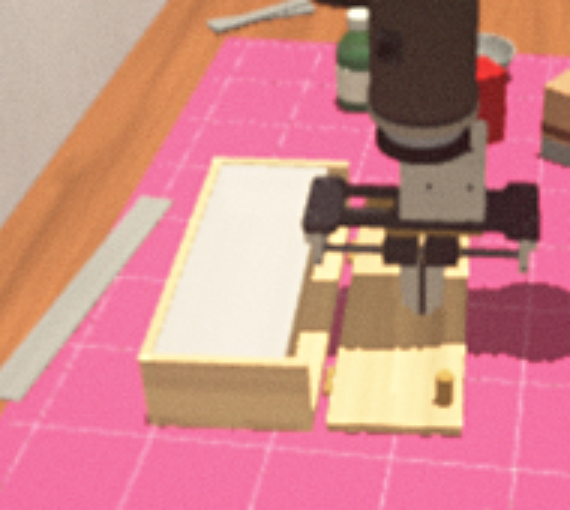

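The view shows the flap flat with the knob standing up. The 27 N reaction and the tip height of 0.0116 agree with that. Next I lift and go to weight A.

Request:
carry_out(plan=[[0, 0, 5, 0, 0], [0, 0, 10, 0, 3], [0, 0, 14, 0, 6], [-1, 4, 16, -0.1, 7], [-3, 9, 16, -0.22, 7], [-4, 14, 16, -0.36, 7], [-6, 19, 16, -0.43, 7], [-7, 24, 16, -0.43, 7], [-8, 28, 16, -0.43, 7], [-8.7, 32, 16, -0.43, 7], [-8.7, 32, 16, -0.43, 7], [-8.7, 32, 16, -0.43, 7]])

```text
clock: 4.45
position: [0.4887, 0.3449, 0.2368]
ee_rot: [2.58, 1.79, -0.0]
force: [0.6, -0.5, -0.7]
width: 0.76
```

```bash
cat >> meas.py <<'E'
def wrist_top(f,xr,yr,z=(.076,.092)):
    cl,im,d=snap("wrist",f); P=cloud(cl,d).reshape(-1,3)[d.ravel()>0]; return weight_top(P,xr,yr,z)
E
python3 - <<'E'
from meas import *
s=arm.observe(); print(s["position"],s["ee_rot"])
print(wrist_top("w1",(.42,.57),(.27,.43)))
for n in("scene","side"):
    snap(n,n+"2"); P,C=pts(n+"2",n)
    print([weight_top(P,a,b) for a,b in(((.42,.57),(.27,.43)),((.40,.51),(-.33,-.2)))])
    Q=P[box(P,(.5,.62),(-.10,.14),(.008,.018))]; th=.0725
    L=(Q[:,0]-.6425)*np.cos(th)+(Q[:,1]-.0288)*np.sin(th); print("flap edge local x",np.percentile(L,[0.5,1,2,5,50,99]).round(4),Q[:,2].mean())
    t=np.arange(-.1,.15,.025); e=[np.percentile((Q[abs(Q[:,1]-y)<.0125,0]),3) for y in t]; print(np.polyfit(t,e,1))
E
```

```text
[0.48871542 0.34492288 0.23684392] [ 2.58031260e+00  1.79025047e+00 -3.16448390e-04]
(3458, np.float64(0.0849), [array([491. , 345.2]), array([54.2, 44.1]), np.float64(68.8)])
[(116, np.float64(0.0847), [array([490.7, 340.9]), array([59.2, 46.9]), np.float64(69.3)]), (206, np.float64(0.084), [array([ 458.8, -274.5]), array([54.7, 50.8]), np.float64(60.1)])]
flap edge local x [-0.1072 -0.1046 -0.1034 -0.1009 -0.0633 -0.0204] 0.013024758076750484
[-0.06751506  0.54196056]
[(627, np.float64(0.0829), [array([488.7, 345.4]), array([56.7, 44.6]), np.float64(69.3)]), (0, np.float64(nan), [array([0., 0.]), array([0., 0.]), np.float64(0.0)])]
flap edge local x [-0.1044 -0.1042 -0.1034 -0.1022 -0.0462 -0.017 ] 0.011503278673704237meas.py:7: RuntimeWarning: Mean of empty slice.
  r=cv2.minAreaRect((Q[:,:2]*1000).astype(np.float32)); return len(Q),Q[:,2].mean().round(4),[np.round(q,1) for q in r]
  ret = ret.dtype.type(ret / rcount)
Traceback (most recent call last):
IndexError: index -1 is out of bounds for axis 0 with size 0
```

View pics/w1.png

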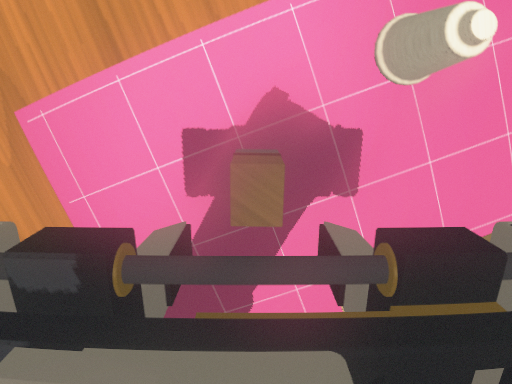

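The wrist view shows weight A between the jaws (top at about (257,190)) and well lined up. Wrist fit: (0.491, 0.345). The flap edge is at local -0.104, as predicted. Now I descend and grip.

Request:
carry_out(plan=[[0.2, 0, -4, -0.01, 7], [0.2, 0, -8, -0.01, 7], [0.2, 0, -11, -0.01, 7], [0.2, 0, -13, -0.01, 7], [0.2, 0, -13, -0.01, 7], [0.2, 0, -13, -0.01, 3], [0.2, 0, -13, -0.01, 3], [0.2, 0, -13, -0.01, 3], [0.2, 0, -13, -0.01, 3], [0.2, 0, -13, -0.01, 3]], squeeze=35)

```text
clock: 5.6
position: [0.4919, 0.3429, 0.1085]
ee_rot: [2.593, 1.771, 0.002]
force: [-4.1, -0.1, 7.0]
width: 0.479
```

Request:
carry_out(plan=[[0, 0, 1.5, 0, 3], [0, 0, 3, 0, 3], [0.2, -3, 3, 0.08, 3], [0.4, -6.5, 3, 0.16, 3], [0.6, -10, 3, 0.24, 3], [0.8, -13.5, 3, 0.32, 3], [1.0, -17, 3, 0.4, 3], [1.3, -20.5, 3, 0.445, 3], [1.6, -24, 3, 0.445, 3], [1.9, -26.5, 3, 0.445, 3], [1.9, -27.3, 3, 0.445, 3], [1.9, -27.3, 3, 0.445, 3], [1.9, -27.3, 3, 0.445, 3]])

```text
clock: 6.9
position: [0.5108, 0.071, 0.1385]
ee_rot: [2.138, 2.301, 0.003]
force: [-0.5, 0.6, -4.3]
width: 0.48
```

Run:
```python
from meas import *
s=arm.observe(); print(s["position"],s["ee_rot"],s["force"],s["width"])
snap("side","side3")
P,C=pts("side3","side"); print(weight_top(P,(.42,.6),(0.02,.13),(.10,.125)))
cv2.imwrite("pics/c4.png",cv2.resize(cv2.imread("pics/side3.png")[120:310,150:350],None,fx=3,fy=3))
```

```text
[0.51081047 0.07096601 0.13854736] [2.13786638 2.30144048 0.00304307] [-0.52591253  0.63852812 -4.26168432] 0.4796116365237126
(468, np.float64(0.112), [array([508.7,  77.7]), array([62.9, 67.1]), np.float64(51.9)])
```

View pics/c4.png

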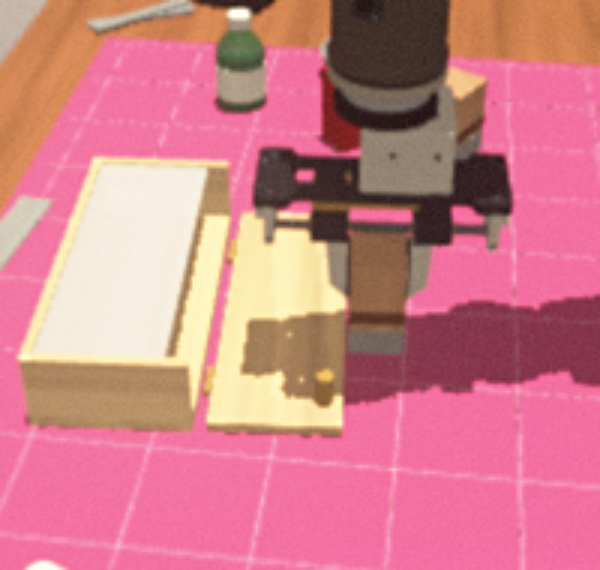

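The view shows weight A held upright just in front of the flap edge. I lower it, release and rise.

Request:
carry_out(plan=[[0, 0, -1.5, 0, 3], [0, 0, -2.6, 0, 3], [0, 0, -3.0, 0, 3], [0, 0, -3.0, 0, 3], [0, 0, -3.0, 0, 5], [0, 0, -3.0, 0, 6.5], [0, 0, -3.0, 0, 6.5], [0, 0, -3, 0, 6.5], [0, 0, 0, 0, 6.5], [0, 0, 4, 0, 6.5], [0, 0, 8, 0, 6.5], [0, 0, 12, 0, 6.5]])

```text
clock: 8.15
position: [0.5105, 0.0714, 0.2602]
ee_rot: [2.137, 2.303, 0.003]
force: [1.2, -0.1, 0.1]
width: 0.713
```

Run:
```python
from meas import *
s=arm.observe(); print(s["position"])
r=wrist_top("w2",(.44,.6),(0.0,.14)); print(r)
snap("scene","scene3");snap("side","side3b")
for n,f in(("scene","scene3"),("side","side3b")):
    P,C=pts(f,n)
    for b in((.0,.14),(-.33,-.2)): 
        try: print(n,weight_top(P,(.40,.58 if b[0]==0 else .51),b))
        except Exception as e: print(e)
```

```text
[0.51052047 0.07136042 0.26020934]
(2951, np.float64(0.085), [array([511.5,  74.1]), array([44.1, 54.2]), np.float64(4.3)])
scene (153, np.float64(0.0847), [array([510.1,  70.9]), array([47.7, 64. ]), np.float64(4.6)])
scene (204, np.float64(0.0838), [array([ 458.3, -275.2]), array([54.8, 49.7]), np.float64(60.8)])
side (276, np.float64(0.0833), [array([508.9,  75. ]), array([43.9, 55.3]), np.float64(3.3)])
side (15, np.float64(0.0813), [array([ 453.1, -254.3]), array([63.1, 32.3]), np.float64(13.2)])
```

Request:
carry_out(plan=[[-0.5, -4, 0, -0.1, 6.2], [-1, -8.5, 0, -0.2, 6.2], [-2, -13, 0, -0.3, 6.2], [-3, -17.5, -1, -0.4, 6.2], [-3.6, -22, -2, -0.5, 6.2], [-4.2, -26.5, -3, -0.607, 6.2], [-5, -31, -3, -0.607, 6.2], [-5.4, -34.4, -3, -0.607, 6.2], [-5.4, -34.4, -3, -0.607, 6.2], [-5.4, -34.4, -3, -0.607, 6.2]])

```text
clock: 9.3
position: [0.4574, -0.2727, 0.23]
ee_rot: [2.726, 1.554, 0.006]
force: [-0.2, 0.2, -1.1]
width: 0.676
```

Run:
```python
from meas import *
s=arm.observe(); r=s["ee_rot"]; print(s["position"],2*(np.arctan2(r[1],r[0])-np.pi/4))
print(wrist_top("w3",(.40,.52),(-.34,-.2)))
```

```text
[ 0.45737828 -0.27266945  0.23004725] -0.5346714300419042
(3642, np.float64(0.0849), [array([ 457.5, -272.7]), array([54.4, 44. ]), np.float64(59.5)])
```

View pics/w3.png

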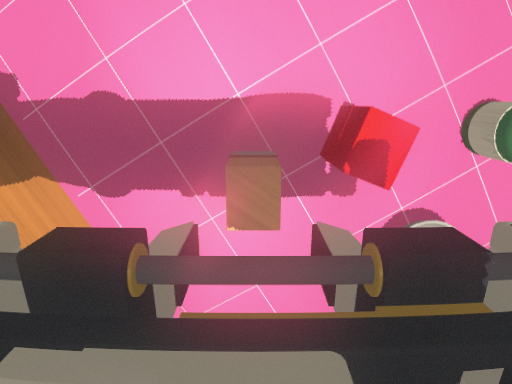

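The wrist view shows weight B centred at (254,192) with the red block clear on the right at (372,145). I descend, grip and lift.

Request:
carry_out(plan=[[0, 0, -4, 0, 6.2], [0, 0, -8, 0, 6.2], [0, 0, -11, 0, 6.2], [0, 0, -12.2, 0, 6.2], [0, 0, -12.2, 0, 6.2], [0, 0, -12.2, 0, 3], [0, 0, -12.2, 0, 3], [0, 0, -12.2, 0, 3], [0, 0, -12.2, 0, 3], [0, 0, -12.2, 0, 3]])

```text
clock: 10.35
position: [0.4584, -0.2716, 0.1096]
ee_rot: [2.723, 1.556, 0.009]
force: [-1.4, 1.7, 8.5]
width: 0.478
```

Request:
carry_out(plan=[[0, 0, 1.5, 0, 3], [-0.5, 0, 3, 0, 3], [-1, 2.5, 3, 0.0, 3], [-1, 6, 3, 0.1, 3], [-0.5, 9.5, 3, 0.2, 3], [1, 13, 3, 0.3, 3], [2.5, 16.5, 3, 0.4, 3], [4, 20, 3, 0.5, 3], [5.5, 23.5, 3, 0.6, 3], [6.1, 24.6, 3, 0.606, 3], [6.1, 24.6, 3, 0.606, 3], [6.1, 24.6, 3, 0.606, 3]])

```text
clock: 11.55
position: [0.5188, -0.0267, 0.1398]
ee_rot: [2.138, 2.297, 0.01]
force: [0.0, -0.6, -3.8]
width: 0.478
```

Run:
```python
from meas import *
s=arm.observe(); r=s["ee_rot"]; print(s["position"],2*(np.arctan2(r[1],r[0])-np.pi/4),s["width"],s["force"])
snap("side","side4");snap("scene","scene4"); P,C=pts("side4","side"); print(weight_top(P,(.44,.6),(.02,.14)))
a=cv2.imread("pics/scene4.png")[120:310,140:340]; b=cv2.imread("pics/side4.png")[110:300,150:350]
cv2.imwrite("pics/c5.png",cv2.resize(np.hstack([a,b]),None,fx=2,fy=2))
```

```text
[ 0.51883932 -0.0267379   0.13981984] 0.07196085096372729 0.47753447339055943 [ 0.03647093 -0.60596353 -3.80465968]
(282, np.float64(0.0831), [array([509.8,  75.2]), array([43.9, 56.2]), np.float64(5.5)])
```

View pics/c5.png

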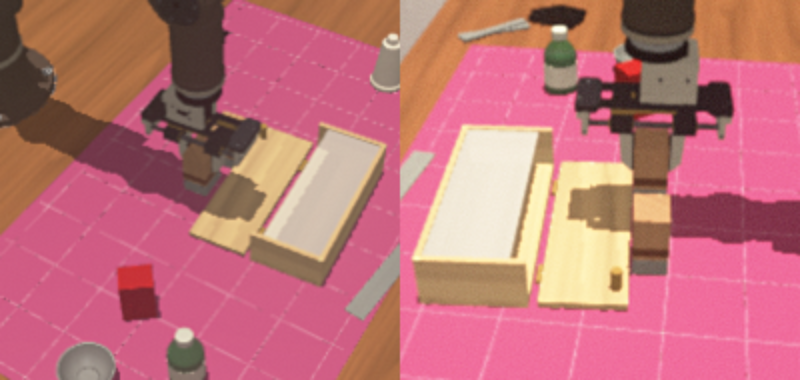

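Weight B is held upright in its slot, A stands in place beside it, and the red block and bowl have not moved. I lower B, release it and rise.

Request:
carry_out(plan=[[0, 0, -1.5, 0, 3], [0, 0, -2.6, 0, 3], [0, 0, -3.0, 0, 3], [0, 0, -3.0, 0, 3], [0, 0, -3.0, 0, 5], [0, 0, -3.0, 0, 6.5], [0, 0, -3.0, 0, 6.5], [0, 0, -3, 0, 6.5], [0, 0, 0, 0, 6.5], [0, 0, 4, 0, 6.5], [0, 0, 8, 0, 6.5], [-4, 4, 12, 0, 4], [-6, 4, 15, 0, 0], [-6, 4, 15, 0, 0]])

```text
clock: 13.05
position: [0.4576, 0.0145, 0.2941]
ee_rot: [2.134, 2.297, 0.017]
force: [1.4, -0.1, -0.1]
width: 0.496
```

```bash
cat > both.py <<'E'
from meas import *
import sys
s=arm.observe(); r=s["ee_rot"]; print(s["position"],2*(np.arctan2(r[1],r[0])-np.pi/4),s["width"])
th=.0725; O=np.array([.6425,.0288]); R=np.array([[np.cos(th),np.sin(th)],[-np.sin(th),np.cos(th)]])
for n in sys.argv[2:]:
    f=n+sys.argv[1]; snap(n,f); P,C=pts(f,n)
    for yr in((.02,.14),(-.08,.012)):
        Q=P[box(P,(.42,.6),yr,(.07,.09))]
        if len(Q)>20:
            w=weight_top(P,(.42,.6),yr); print(n,w,"local",R@(w[2][0]/1000-O))
E
python3 both.py 5 wrist side scene
```

```text
[0.45755777 0.01454125 0.29409779] 0.07352297420721876 0.49586084775269956
wrist (2617, np.float64(0.0834), [array([512.4,  72.7]), array([44.6, 53.2]), np.float64(4.7)]) local [-0.12657827  0.05320866]
wrist (1331, np.float64(0.0833), [array([520.8, -31.2]), array([44.7, 54.3]), np.float64(4.0)]) local [-0.12572649 -0.05102686]
side (280, np.float64(0.0832), [array([509.4,  73.9]), array([43.9, 56.5]), np.float64(4.3)]) local [-0.12948346  0.05462282]
side (220, np.float64(0.0832), [array([518.2, -28.1]), array([42.2, 60. ]), np.float64(4.2)]) local [-0.1280951  -0.04774667]
scene (151, np.float64(0.0845), [array([510.7,  70.3]), array([47.5, 63. ]), np.float64(1.0)]) local [-0.12844765  0.05093811]
scene (164, np.float64(0.085), [array([518.2, -33.9]), array([46. , 57.7]), np.float64(5.5)]) local [-0.12851524 -0.05353143]
```

Both weights stand about 22–25 mm in front of the edge, square to it, at local y of about +0.053 and -0.050. Next I tip A high up with closed fingers.

Request:
carry_out(plan=[[-0.3, 4, -3, 0, 0], [-0.3, 5.4, -7, 0, 0], [-0.3, 5.4, -11, 0, 0], [-0.3, 5.4, -14.5, 0, 0], [-0.3, 5.4, -16.4, 0, 0], [-0.3, 5.4, -16.4, 0, 0], [0.7, 5.5, -16.4, 0, 0], [1.5, 5.5, -16.4, 0, 0], [2.2, 5.6, -16.4, 0, 0], [2.9, 5.6, -16.4, 0, 0], [3.5, 5.7, -16.4, 0, 0], [4.1, 5.7, -16.4, 0, 0], [4.7, 5.8, -16.4, 0, 0], [5.3, 5.8, -16.4, 0, 0], [5.9, 5.9, -16.4, 0, 0]])

```text
clock: 14.7
position: [0.5185, 0.0713, 0.1258]
ee_rot: [2.139, 2.295, 0.011]
force: [-0.4, 0.2, 2.7]
width: 0.004
```

```bash
python3 both.py 6 side scene
python3 - <<'E'
import cv2,numpy as np
a=cv2.imread("pics/scene6.png")[120:310,140:340]; b=cv2.imread("pics/side6.png")[110:300,150:350]
cv2.imwrite("pics/c6.png",cv2.resize(np.hstack([a,b]),None,fx=2,fy=2))
E
```

```text
[0.51845084 0.07127654 0.12577597] 0.07051950975960741 0.0035672380338553425
side (194, np.float64(0.0838), [array([539.9,  72.2]), array([63.1, 54.1]), np.float64(26.7)]) local [-0.09918673  0.05071797]
scene (79, np.float64(0.0826), [array([544. ,  64.6]), array([71. , 51.3]), np.float64(39.1)]) local [-0.09564802  0.04284095]
scene (161, np.float64(0.0847), [array([518. , -32.3]), array([45.9, 60.9]), np.float64(5.0)]) local [-0.12859881 -0.05192115]
```

View pics/c6.png

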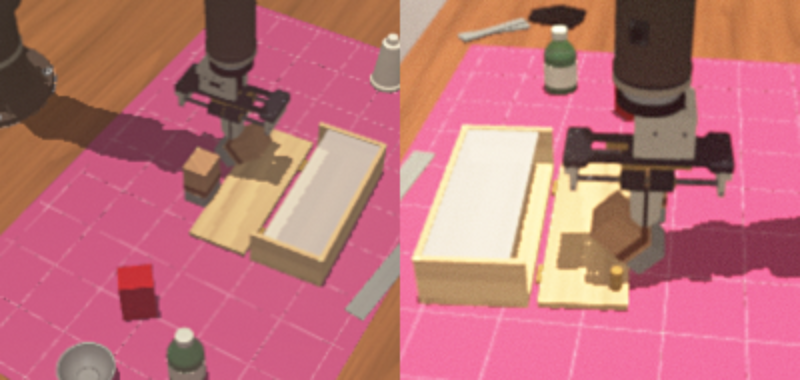

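A is tilted well past halfway and leans onto the flap. I keep pushing forward until it lies down.

Request:
carry_out(plan=[[0.6, 0, 0, 0, 0], [1.2, 0.1, 0, 0, 0], [1.8, 0.1, 0, 0, 0], [2.4, 0.2, 0, 0, 0], [3.0, 0.2, 0, 0, 0], [3.0, 0.2, 0, 0, 0]])

```text
clock: 15.4
position: [0.5498, 0.0735, 0.1258]
ee_rot: [2.138, 2.294, 0.013]
force: [0.6, -0.4, 0.1]
width: 0.002
```

```bash
python3 both.py 7 side scene
python3 - <<'E'
import cv2,numpy as np
a=cv2.imread("pics/scene7.png")[120:310,140:340]; b=cv2.imread("pics/side7.png")[110:300,150:350]
cv2.imwrite("pics/c7.png",cv2.resize(np.hstack([a,b]),None,fx=2,fy=2))
E
```

```text
[0.5498446  0.07354275 0.12581531] 0.07024803437518767 0.001822928632200485
side (58, np.float64(0.084), [array([548.7,  85.2]), array([35.5,  6.5]), np.float64(5.2)]) local [-0.08946817  0.06304638]
side (23, np.float64(0.0816), [array([508.2,  -4.1]), array([25.7,  8.4]), np.float64(22.6)]) local [-0.13633036 -0.02308535]
scene (24, np.float64(0.0838), [array([552.8,  64.5]), array([34.9, 16. ]), np.float64(25.8)]) local [-0.08687838  0.04210377]
scene (164, np.float64(0.0845), [array([518.7, -32.7]), array([46.3, 63.6]), np.float64(2.2)]) local [-0.12792963 -0.0523708 ]
```

View pics/c7.png

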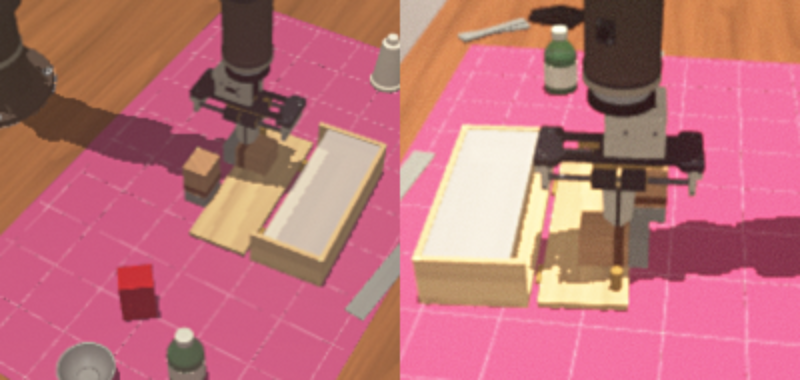

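A lies flat on the flap with its steel foot over the edge, and B still stands. I do the same with B.

Request:
carry_out(plan=[[0, 0, 3, 0, 0], [0, 0, 6, 0, 0], [-4, -4, 6, 0, 0], [-8.8, -7, 6, 0, 0], [-8.8, -10.9, 6, 0, 0], [-8.8, -10.9, 3, 0, 0], [-8.8, -10.9, 0.3, 0, 0], [-8.8, -10.9, 0.3, 0, 0], [-8.0, -10.9, 0.3, 0, 0], [-7.2, -10.8, 0.3, 0, 0], [-6.5, -10.8, 0.3, 0, 0], [-5.8, -10.7, 0.3, 0, 0], [-5.1, -10.7, 0.3, 0, 0], [-4.5, -10.6, 0.3, 0, 0], [-3.9, -10.6, 0.3, 0, 0], [-3.3, -10.6, 0.3, 0, 0], [-2.7, -10.5, 0.3, 0, 0], [-2.1, -10.5, 0.3, 0, 0], [-1.5, -10.4, 0.3, 0, 0], [-0.9, -10.4, 0.3, 0, 0]])

```text
clock: 17.5
position: [0.5403, -0.0303, 0.1286]
ee_rot: [2.139, 2.295, 0.011]
force: [0.2, -0.9, -0.1]
width: 0.002
```

Request:
carry_out(plan=[[0.6, 0, 0, 0, 0], [1.2, 0.1, 0, 0, 0], [1.6, 0.1, 0, 0, 0], [1.6, 0.1, 0, 0, 0], [1.6, 0.1, 4, 0, 0], [-3, 2, 9, 0, 0], [-8, 5, 14, 0, 0], [-11, 5, 16, 0, 0], [-11, 5, 16, 0, 0], [-11, 5, 16, 0, 0]])

```text
clock: 18.5
position: [0.4285, 0.0207, 0.2912]
ee_rot: [2.135, 2.295, 0.016]
force: [0.5, -0.1, -0.3]
width: 0.004
```

```bash
cat > flat.py <<'E'
from meas import *
import sys
s=arm.observe(); r=s["ee_rot"]; print(s["position"],2*(np.arctan2(r[1],r[0])-np.pi/4),s["force"])
th=.0725; O=np.array([.6425,.0288]); R=np.array([[np.cos(th),np.sin(th)],[-np.sin(th),np.cos(th)]])
for n in sys.argv[2:]:
    f=n+sys.argv[1]; snap(n,f); P,C=pts(f,n); L=P.copy(); L[:,:2]=(P[:,:2]-O)@R.T
    for nm,yr in(("A",(.012,.105)),("B",(-.105,.005))):
        Q=L[box(L,(-.16,.13),yr,(.049,.0605))]
        if len(Q)>20: r=cv2.minAreaRect((Q[:,:2]*1000).astype(np.float32)); print(n,nm,len(Q),"z",np.percentile(Q[:,2],[5,50,95]).round(4),[np.round(q,1) for q in r])
E
python3 flat.py 8 wrist side scene
```

```text
[0.42852006 0.02065317 0.29122612] 0.07249258860398355 [ 0.51989527 -0.12746605 -0.2824774 ]
wrist A 4078 z [0.0545 0.0559 0.0571] [array([-82.4,  53.4]), array([54.2, 85.2]), np.float64(89.9)]
wrist B 2662 z [0.0541 0.0559 0.057 ] [array([-82.2, -50.5]), array([53.6, 84.3]), np.float64(89.2)]
side A 565 z [0.0516 0.0553 0.057 ] [array([-85.2,  54.9]), array([58.7, 83.7]), np.float64(90.0)]
side B 436 z [0.051  0.0553 0.0571] [array([-85.1, -49.7]), array([83., 59.]), np.float64(0.6)]
scene A 260 z [0.0513 0.0565 0.0598] [array([-24.4,  51.1]), array([ 60.8, 210.1]), np.float64(87.9)]
scene B 302 z [0.0518 0.0561 0.06  ] [array([ -2.7, -43.4]), array([ 96.2, 251.1]), np.float64(85.4)]
```

View pics/wrist8.png

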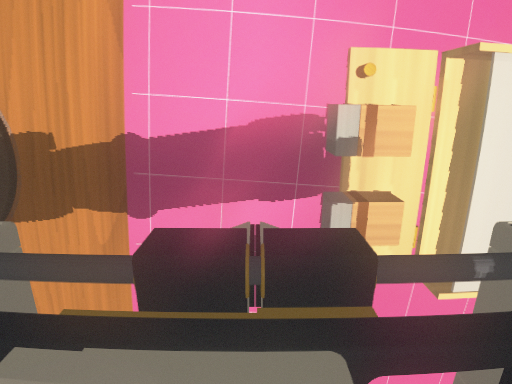

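Both weights lie flat on the flap, with middles about 21 mm past the edge (wrist view: A at (370,130), B at (360,218)). I slide A in first, part way, and then measure.

Request:
carry_out(plan=[[2, 3, -4, 0, 0], [4, 4.9, -8, 0, 0], [4, 4.9, -12, 0, 0], [4, 4.9, -16, 0, 0], [4, 4.9, -19, 0, 0], [4, 4.9, -20.3, 0, 0], [4, 4.9, -20.3, 0, 0], [5.2, 5, -20.3, 0, 0], [6.4, 5.1, -20.3, 0, 0], [7.6, 5.2, -20.3, 0, 0], [8.8, 5.2, -20.3, 0, 0], [10, 5.3, -20.3, 0, 0], [11.2, 5.4, -20.3, 0, 0], [12.4, 5.5, -20.3, 0, 0], [13.6, 5.6, -20.3, 0, 0], [14.8, 5.7, -20.3, 0, 0], [16, 5.8, -20.3, 0, 0], [17.2, 5.9, -20.3, 0, 0], [18, 5.9, -20.3, 0, 0], [18.0, 5.9, -20.3, 0, 0]])

```text
clock: 20.65
position: [0.6124, 0.0783, 0.0856]
ee_rot: [2.138, 2.293, 0.014]
force: [-0.9, 0.8, -0.4]
width: 0.002
```

```bash
sed -i 's/(-.16,.13),yr/(-.16,.125),yr/' flat.py
cat >> flat.py <<'E'
print("TCP local",R@(np.array(s["position"])[:2]-O))
E
python3 flat.py 9 side scene wrist
```

```text
[0.61240471 0.07826379 0.08563409] 0.06973818827586808 [-0.86967993  0.80142801 -0.40111335]
side A 291 z [0.0503 0.0549 0.0584] [array([-7.3, 56.9]), array([56.9, 77.1]), np.float64(87.6)]
scene A 100 z [0.0504 0.0562 0.0598] [array([-1.6, 42.3]), array([72.6, 56. ]), np.float64(40.0)]
scene B 303 z [0.0506 0.0568 0.0599] [array([ -8.3, -41.7]), array([ 98.9, 238.8]), np.float64(87.1)]
wrist A 3501 z [0.051  0.0568 0.0578] [array([ 3. , 57.1]), array([54.3, 66.9]), np.float64(85.8)]
TCP local [-0.02643325  0.05151384]
```

The fingers confuse the measurement, so I back off and measure A's rear end cleanly.

Request:
carry_out(plan=[[-3, -0.2, 0, 0, 0], [-6, -0.4, 0, 0, 0], [-9, -0.6, 4, 0, 0], [-13, -1, 9, 0, 0], [-17, -4, 14, 0, 0], [-18, -6, 19, 0, 0], [-18, -6, 20, 0, 0], [-18, -6, 20, 0, 0]])

```text
clock: 21.6
position: [0.431, 0.0168, 0.2907]
ee_rot: [2.137, 2.287, 0.022]
force: [-0.4, 0.4, -0.1]
width: -0.0
```

```bash
python3 flat.py 10 side wrist
```

```text
[0.43104106 0.01675926 0.29067869] 0.06782086099848783 [-0.36819967  0.36347992 -0.11386871]
side A 260 z [0.0519 0.0552 0.0572] [array([11.8, 54.6]), array([39.6, 59. ]), np.float64(0.5)]
side B 434 z [0.0512 0.0551 0.0571] [array([-85.2, -49.1]), array([83.1, 57.2]), np.float64(0.8)]
wrist A 1981 z [0.0525 0.0546 0.0559] [array([13.9, 65.9]), array([44.1, 76. ]), np.float64(0.7)]
wrist B 2830 z [0.0533 0.0551 0.0563] [array([-47.7, -49.5]), array([ 54.5, 157.4]), np.float64(89.6)]
TCP local [-0.21177563  0.00330824]
```

A's rear is at local x = -8 mm, so the finger contact lies 18.4 mm ahead of the TCP. I push B all the way in and then finish A.

Request:
carry_out(plan=[[2, -3, -5, 0, 0], [4.5, -5, -10, 0, 0], [4.5, -5, -15, 0, 0], [4.5, -5, -19, 0, 0], [4.5, -5, -20.2, 0, 0], [6, -4.9, -20.2, 0, 0], [7.2, -4.8, -20.2, 0, 0], [8.4, -4.7, -20.2, 0, 0], [9.6, -4.6, -20.2, 0, 0], [10.8, -4.5, -20.2, 0, 0], [12, -4.5, -20.2, 0, 0], [13.2, -4.4, -20.2, 0, 0], [14.4, -4.3, -20.2, 0, 0], [15.6, -4.2, -20.2, 0, 0], [16.8, -4.1, -20.2, 0, 0], [18, -4, -20.2, 0, 0], [19.2, -3.9, -20.2, 0, 0], [20.2, -3.9, -20.2, 0, 0], [20.9, -3.8, -20.2, 0, 0], [21.3, -3.8, -20.2, 0, 0]])

```text
clock: 23.7
position: [0.6442, -0.0199, 0.0848]
ee_rot: [2.138, 2.292, 0.016]
force: [-4.6, -0.9, 3.7]
width: 0.004
```

Run:
```python
from h import *
s=arm.observe(); th=.0725; O=np.array([.6425,.0288]); R=np.array([[np.cos(th),np.sin(th)],[-np.sin(th),np.cos(th)]])
print("TCP local",R@(s["position"][:2]-O),s["position"],s["force"])
```

```text
TCP local [-0.00182379 -0.04869966] [ 0.64420864 -0.01990383  0.08476439] [-4.56908282 -0.89240522  3.65088885]
```

Request:
carry_out(plan=[[0.4, 0, 0, 0, 0], [0.4, 0, 0, 0, 0], [-2, -0.2, 0, 0, 0], [-5, -0.4, 2, 0, 0], [-5.5, 3, 3, 0, 0], [-5.3, 7, 3, 0, 0], [-5.1, 9.9, 3, 0, 0], [-5.1, 9.9, 0.5, 0, 0], [-5.1, 9.9, 0.2, 0, 0], [-4, 10, 0.2, 0, 0], [-3, 10.1, 0.2, 0, 0], [-2, 10.1, 0.2, 0, 0], [-1.2, 10.2, 0.2, 0, 0], [-0.6, 10.2, 0.2, 0, 0], [-0.2, 10.3, 0.2, 0, 0], [0.1, 10.3, 0.2, 0, 0]])

```text
clock: 25.3
position: [0.6453, 0.0831, 0.0868]
ee_rot: [2.138, 2.292, 0.016]
force: [-4.7, -1.4, 4.7]
width: 0.007
```

Run:
```python
from h import *
s=arm.observe(); th=.0725; O=np.array([.6425,.0288]); R=np.array([[np.cos(th),np.sin(th)],[-np.sin(th),np.cos(th)]])
print("TCP local",R@(s["position"][:2]-O),s["position"],s["force"])
```

```text
TCP local [0.00676957 0.05400022] [0.6453402  0.08314872 0.08682376] [-4.67215292 -1.37083928  4.69184549]
```

Request:
carry_out(plan=[[-3, -0.2, 0, 0, 0], [-6, -0.4, 0, 0, 0], [-8, -0.6, 4, -0.1, 0], [-11, -0.6, 9, -0.24, 0], [-13, -0.6, 14, -0.38, 0], [-13, 0, 17, -0.52, 2], [-13, 1, 18, -0.66, 4], [-13, 2, 18, -0.8, 4], [-13, 3, 18, -0.94, 4], [-13, 4, 18, -1.08, 4], [-13, 4, 18, -1.22, 4], [-13, 4, 18, -1.36, 4], [-13, 4, 18, -1.5, 4], [-13, 4, 18, -1.57, 4], [-13, 4, 18, -1.57, 4], [-13, 4, 18, -1.57, 4]])

```text
clock: 26.9
position: [0.5157, 0.1234, 0.267]
ee_rot: [3.127, 0.114, 0.004]
force: [-0.1, 0.2, 0.3]
width: 0.437
```

```bash
python3 flat.py 11 side scene wrist
python3 - <<'E'
from meas import *
s=arm.observe(); print(s["joints"][6],s["ee_rot"],s["position"])
th=.0725; O=np.array([.6425,.0288]); R=np.array([[np.cos(th),np.sin(th)],[-np.sin(th),np.cos(th)]])
for n in("side","scene","wrist"):
    P,C=pts(n+"11",n); L=P.copy(); L[:,:2]=(P[:,:2]-O)@R.T
    Q=L[box(L,(-.115,-.06),(.09,.145),(.03,.045))]
    if len(Q): print(n,"knob",len(Q),np.median(Q,0).round(4),Q.min(0).round(4),Q.max(0).round(4))
a=cv2.imread("pics/scene11.png")[150:290,190:350]; b=cv2.imread("pics/side11.png")[150:290,140:300]
cv2.imwrite("pics/c11.png",cv2.resize(np.hstack([a,b]),None,fx=2.5,fy=2.5))
E
```

```text
[0.51569615 0.1233803  0.26698189] -1.4979921356078763 [-0.06931451  0.17676823  0.31237487]
side A 45 z [0.0501 0.054  0.056 ] [array([28. , 57.9]), array([53.5,  6.6]), np.float64(88.5)]
side B 57 z [0.051  0.0541 0.0563] [array([ 25.7, -62. ]), array([78.4, 10.6]), np.float64(89.0)]
wrist A 576 z [0.0507 0.0558 0.0574] [array([30.3, 55. ]), array([53.7,  7.7]), np.float64(88.9)]
wrist B 785 z [0.0513 0.056  0.0573] [array([ 28. , -51.8]), array([55.5, 12.2]), np.float64(88.8)]
TCP local [-0.11961967  0.10351707]
-1.7559451046251517 [3.12750188 0.11192941 0.00361024] [0.51550692 0.12319778 0.26691187]
side knob 36 [-0.0907  0.1213  0.0375] [-0.0957  0.1109  0.0306] [-0.084   0.1277  0.0412]
scene knob 16 [-0.0902  0.1127  0.0396] [-0.0962  0.1066  0.0303] [-0.0856  0.1221  0.0434]
wrist knob 153 [-0.0875  0.1181  0.0409] [-0.0948  0.1119  0.03  ] [-0.0813  0.1243  0.0428]
```

View pics/c11.png

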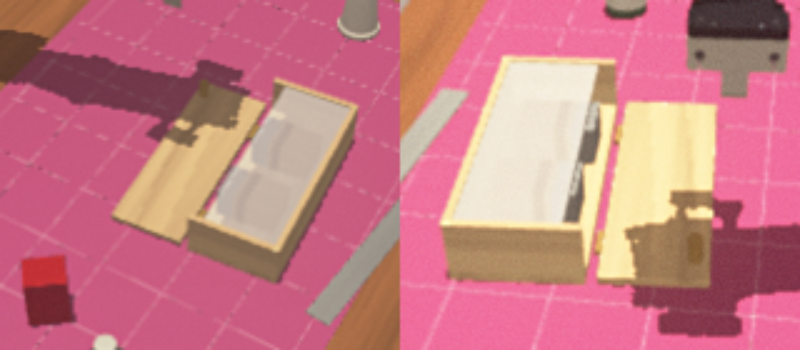

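Both weights lie inside under the roof (rears at local x of about 25 and 21 mm) and the flap is still flat. The knob measures at local (-0.0895, 0.118). I grip the knob across y.

Request:
carry_out(plan=[[1.5, 1, -4, 0, 4], [2.9, 1.7, -8, 0, 4], [2.9, 1.7, -12, 0, 4], [2.9, 1.7, -15.5, 0, 4], [2.9, 1.7, -17.6, 0, 4], [2.9, 1.7, -18.2, 0, 4], [2.9, 1.7, -18.2, 0, 4], [2.9, 1.7, -18.2, 0, 0.5], [2.9, 1.7, -18.2, 0, 0.5], [2.9, 1.7, -18.2, 0, 0.5], [2.9, 1.7, -18.2, 0, 0.5], [2.9, 1.7, -18.2, 0, 0.5]], squeeze=20)

```text
clock: 28.25
position: [0.5449, 0.1402, 0.0857]
ee_rot: [3.128, 0.112, 0.005]
force: [-0.7, -1.0, 7.0]
width: 0.148
```

Run:
```python
from h import *
s=arm.observe(); p=s["position"]; print(p,s["width"]*9.2,s["force"])
th=.0725; ex=np.array([np.cos(th),np.sin(th)]);h=.010+.017
f0=np.pi/2; q=lambda f:(-.09*np.sin(f)+h*np.cos(f),.002+.09*np.cos(f)+h*np.sin(f))
for f in np.linspace(1.5,.03,18):
    a,b=q(f); a0,b0=q(f0); w=(a-a0)*ex; print(round(f,2),[round(100*float(v),1) for v in (*w,b-b0)])
```

```text
[0.54490943 0.14023941 0.08565911] 1.3590808863309247 [-0.67300717 -1.04653316  7.01147581]
1.5 [0.2, 0.0, 0.6]
1.41 [0.5, 0.0, 1.4]
1.33 [0.9, 0.1, 2.1]
1.24 [1.4, 0.1, 2.8]
1.15 [1.9, 0.1, 3.4]
1.07 [2.4, 0.2, 4.0]
0.98 [3.0, 0.2, 4.5]
0.89 [3.7, 0.3, 5.0]
0.81 [4.3, 0.3, 5.5]
0.72 [5.1, 0.4, 5.8]
0.64 [5.8, 0.4, 6.1]
0.55 [6.6, 0.5, 6.4]
0.46 [7.4, 0.5, 6.6]
0.38 [8.2, 0.6, 6.7]
0.29 [9.0, 0.7, 6.7]
0.2 [9.8, 0.7, 6.7]
0.12 [10.6, 0.8, 6.6]
0.03 [11.4, 0.8, 6.4]
```

The 13.6 mm opening shows the knob is gripped. Now I raise the flap along its arc.

Request:
carry_out(plan=[[0.2, 0, 0.6, 0, 0.5], [0.5, 0, 1.4, 0, 0.5], [0.9, 0.1, 2.1, 0, 0.5], [1.4, 0.1, 2.8, 0, 0.5], [1.9, 0.1, 3.4, 0, 0.5], [2.4, 0.2, 4.0, 0, 0.5], [3.0, 0.2, 4.5, 0, 0.5], [3.7, 0.3, 5.0, 0, 0.5], [4.3, 0.3, 5.5, 0, 0.5], [5.1, 0.4, 5.8, 0, 0.5], [5.8, 0.4, 6.1, 0, 0.5], [6.6, 0.5, 6.4, 0, 0.5], [7.4, 0.5, 6.6, 0, 0.5], [8.2, 0.6, 6.7, 0, 0.5], [9.0, 0.7, 6.7, 0, 0.5], [9.8, 0.7, 6.7, 0, 0.5], [10.6, 0.8, 6.6, 0, 0.5], [11.2, 0.8, 6.5, 0, 0.5], [11.2, 0.8, 6.5, 0, 0.5]])

```text
clock: 30.15
position: [0.6583, 0.1484, 0.1507]
ee_rot: [3.128, 0.112, 0.009]
force: [1.5, -0.1, 0.7]
width: 0.143
```

```bash
cat > flap.py <<'E'
from meas import *
import sys
s=arm.observe(); print(s["position"],s["width"]*9.2,s["force"])
th=.0725; O=np.array([.6425,.0288]); R=np.array([[np.cos(th),np.sin(th)],[-np.sin(th),np.cos(th)]])
for n in("side","scene"):
    snap(n,n+sys.argv[1]); P,C=pts(n+sys.argv[1],n); L=P.copy(); L[:,:2]=(P[:,:2]-O)@R.T
    for z in(.09,.1,.107):
        Q=L[box(L,(-.06,.03),(-.13,.06),(z-.005,z+.004))]
        if len(Q)>5: print(n,z,len(Q),np.percentile(Q[:,0],[3,50,97]).round(4))
    Q=L[box(L,(-.15,-.03),(-.12,.12),(.008,.018))]; print("flat pts",len(Q))
E
python3 flap.py 12
```

```text
[0.6583497  0.14838258 0.15066561] 1.3129040402803722 [ 1.53718746 -0.11477959  0.69648764]
side 0.09 12 [-0.0112 -0.0106 -0.0103]
side 0.1 28 [-0.0116 -0.011  -0.0052]
side 0.107 157 [-0.0117 -0.0073 -0.0026]
flat pts 0
scene 0.09 62 [-0.003  -0.0006  0.0018]
scene 0.1 75 [-0.0129 -0.0026  0.0005]
scene 0.107 138 [-0.0125 -0.0063 -0.0013]
flat pts 14
```

Request:
carry_out(plan=[[0, 0, 0, 0, 2.6], [0, 0, 0, 0, 2.6], [0, 0, 2, 0, 2.6], [0, 0, 5, 0, 2.6], [-2, -3, 6, 0, 0], [-5, -7, 6, 0, 0], [-6.6, -10.3, 6, 0, 0], [-6.6, -10.3, 3, 0, 0], [-6.6, -10.3, 0, 0, 0], [-6.6, -10.3, 0, 0, 0], [-5.5, -10.2, 0, 0, 0], [-4.6, -10.2, 0, 0, 0], [-3.8, -10.1, 0, 0, 0], [-3.2, -10.1, 0, 0, 0], [-2.7, -10.1, 0, 0, 0], [-2.5, -10.1, 0, 0, 0], [-2.5, -10.1, 0, 0, 0]])

```text
clock: 31.95
position: [0.6307, 0.0475, 0.1505]
ee_rot: [3.128, 0.112, -0.0]
force: [-9.6, 0.4, 6.2]
width: 0.01
```

```bash
python3 flap.py 13
```

```text
[0.63068749 0.0475196  0.15052317] 0.08870604055186623 [-9.64115652  0.37818901  6.2186602 ]
side 0.09 12 [-0.0209 -0.0055 -0.001 ]
side 0.1 17 [-0.0214 -0.0035  0.0054]
side 0.107 18 [-0.0007  0.0036  0.0088]
flat pts 0
scene 0.09 41 [0.0067 0.0085 0.0103]
scene 0.1 56 [-0.0018  0.0083  0.0105]
scene 0.107 126 [-0.0011  0.0053  0.0101]
flat pts 23
```

Contact at 9.6 N, with the top edge back where the shut flap should be. One firmer press, then I retreat and check.

Request:
carry_out(plan=[[0.4, 0, 0, 0, 0], [0.7, 0, 0, 0, 0], [0.7, 0, 0, 0, 0]])

```text
clock: 32.35
position: [0.6316, 0.0474, 0.1498]
ee_rot: [3.129, 0.112, -0.022]
force: [-25.8, 0.6, 18.4]
width: 0.006
```

Request:
carry_out(plan=[[-1.5, 0, 0, 0, 0], [-5, 0, 2, 0, 0], [-9, 0, 6, 0, 0], [-13, 0, 11, 0, 0], [-16, 0, 15, 0, 0], [-16, 0, 18, 0, 0], [-16, 0, 18, 0, 0]])

```text
clock: 33.05
position: [0.4726, 0.0475, 0.3359]
ee_rot: [3.132, 0.112, -0.007]
force: [0.5, -0.2, -1.1]
width: 0.009
```

```bash
python3 flap.py 14
python3 - <<'E'
from meas import *
for n in("scene","side"):
    P,C=pts(n+"14",n)
    for nm,xr,yr,z in(("cone",(.62,.74),(.35,.47),(.1,.12)),("pins",(.5,.65),(-.5,-.36),(.028,.04)),("glue",(.63,.76),(-.42,-.28),(.09,.115))):
        Q=P[box(P,xr,yr,z)]; print(nm,len(Q),Q.min(0).round(3),Q.max(0).round(3)) if len(Q) else 0
a=cv2.imread("pics/scene14.png")[150:290,190:350]; b=cv2.imread("pics/side14.png")[150:290,140:300]
cv2.imwrite("pics/c14.png",cv2.resize(np.hstack([a,b]),None,fx=2.5,fy=2.5))
E
```

```text
[0.47260375 0.04751924 0.33592869] 0.08283851670830229 [ 0.46474024 -0.20829116 -1.11334533]
side 0.09 27 [-0.0015 -0.0012 -0.0009]
side 0.1 46 [-0.0015 -0.0007  0.0067]
side 0.107 170 [-0.0008  0.0039  0.0088]
flat pts 0
scene 0.09 38 [0.0069 0.0085 0.0098]
scene 0.1 56 [-0.0009  0.0084  0.0103]
scene 0.107 131 [-0.0007  0.005   0.0098]
flat pts 23
cone 57 [0.656 0.387 0.101] [0.692 0.429 0.12 ]
pins 175 [ 0.525 -0.479  0.028] [ 0.616 -0.393  0.04 ]
glue 95 [ 0.684 -0.367  0.09 ] [ 0.712 -0.34   0.115]
cone 261 [0.655 0.397 0.1  ] [0.691 0.429 0.117]
pins 77 [ 0.526 -0.48   0.028] [ 0.612 -0.402  0.037]
glue 61 [ 0.68  -0.365  0.09 ] [ 0.703 -0.337  0.112]
```

View pics/c14.png

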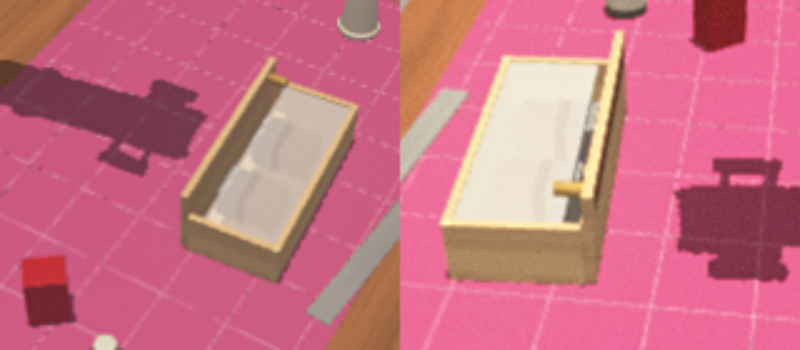

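The view shows the flap fully shut (its face is at local x = 0 to 10 mm), both weights lying inside, the bystanders unmoved and the robot clear of everything. I hand the job in.

```bash
python3 -c "
from cell import arm
print(arm.sign_off())"
```

```text
the job is handed in; nothing more can be done
None
```

I put both pattern weights away, shut the flap and handed the job in at about 33 s. Only two weights were present at this start. The hand-in reported no verdict.

**Steps in order:**
- I pulled the flap flat.
- I stood both weights 22–25 mm in front of its edge, square to it.
- I tipped each one over by pushing high up. Both then lay flat, with their middles about 21 mm past the edge.
- I slid them in, then raised the flap by its knob and pressed it shut. It took 26 N against its stop with almost no further movement.

**Last checks:**
- **Weights:** their rear ends were about 21 and 25 mm behind the hinge line, which puts the middles at about 63 and 67 mm. I measured this before closing the flap. The final picture shows both still lying inside.
- **Flap:** its top edge sits at 0 to 10 mm in the locker frame, which matches fully shut.
- **Bystanders:** the cone, bowl and glue bottle are within a few millimetres of their start readings. The red look-alike was not touched.

**Problems along the way:** while a weight was being slid in, the fingers spoiled one position reading, so I backed off and measured again. Readings from the side and scene cameras differed by a few millimetres. No other check failed, and I saw no weight knocked aside and no slackened grip.

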